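# Check the ratchet of a board-support stand

## Robot

A 6-joint arm with a two-finger parallel gripper is mounted at the origin on the work surface. World frame = base frame: x ahead of the robot, y to its left, z up, the work surface at z = 0. Lengths are in mm, angles in rad, forces in N, time in s.
With the tool pointing down it reaches from about 300 to 775 mm from the base axis. Payload 14.6 kg.
Tool frame: the origin (TCP) lies between the finger pads; the fingertips stand manip.finger_overhang ahead of it and the grasp point (between the pads) lies 2 mm behind it (manip.finger_overhang is the distance from the TCP to the fingertips, in mm); z points along the fingers, y is the direction in which the jaws open and shut (so a half turn about z gives the same grasp; the last joint's range is limited). The gripper opens to 94 mm and grips with 3 to 60 N. Pads are 16 mm wide; open, the fingers measure 119 mm over their backs; the gripper's body (75 mm by 177 mm) begins 78 mm behind the grasp point.
Start: joints at [1.058, 0.3, 1.521, -0, 1.321, -0.067], TCP at [237.145, 496.237, 222.446] pointing down, gripper open.
Joint ranges: [-3.03, 3.03], [-0.79, 2.21], [0.23, 2.52], [-1.04, 4.18], [0, 3.07], [-2.55, 2.55]. Speed limits (rad/s): [2.22, 2.22, 2.57, 3.14, 3.14, 3.14].

## Interface

Orientations are given as [roll, pitch, yaw] about the fixed x, y, z axes, in that order (R = Rz(yaw) Ry(pitch) Rx(roll)).
In Python, from cell import manip gives the robot as it stands.
- The arm moves only by the tool drive_tool, never from a script. Its argument "steps" is a list of rows, each an object with "delta_pos": the shift along the world's x, y, z in mm, a list of three; "yaw": the turn about the world's z in rad; "hand": the finger opening in mm, from 0 to 94. A call has 1 to 5 rows; each row shifts and turns the commanded pose from where the row before left it; what a row does not reach is not made up. A row lasts 1/12 s, in which the tool goes at most 41.7 mm and 7.16 degrees, less where a joint would pass 70% of its speed; a pose out of reach is approached as far as the arm can. A call is refused whole if a number of a shift passes 41.7 or a number of a turn 0.125, either way. A call with a gripper value outside its range is refused whole. The fingers move at their own pace and stop on an object; "squeeze" is the grip in N (left out, the last holds). Time passes only in rows, so rows that do not move let the fingers close. It gives the time, the measured TCP pose, the force and the opening at its end, in the units of the state.
- manip.read_state(): the state, without advancing time (a new reading comes with each control period).
- manip.camera(name): name is "scene" or "side" or "wrist"; returns a dict with "frame" (480x640x3 uint8, red, green, blue), "range_z" (480x640 float32, mm along the optical axis (not along the pixel's ray), 0 where there is no reading), "intrinsics" (3x3 intrinsics, pixels), "position" and "attitude" of the camera in the world. Camera axes: x right, y down, z forward; pixel columns grow to the right and rows downward; lengths in mm; the calibration is good to about 2 mm. A picture is of the moment at which its call begins.
- manip.sign_off(): hands the job in, once; it reports no verdict.
The state is a dict: "clock": time; "joints": joint angles; "qd": joint speeds; "effort": joint torques, N m; "eef_pos": TCP position; "eef_rot": TCP orientation; "wrist_force": force on the tool from outside, world axes, zero at the start; "moment": the same for the moment, N m; "finger_gap": finger opening in mm.
Only numpy, scipy, OpenCV 4.12 (cv2) and the standard library are available. Lean on these libraries where they do the work, as an engineer would, in place of code of your own. Each camera call takes 0.05 s, during which the arm holds its last target.

## Task

The board-support stand with the long wooden bar on top has just been put back together and its ratchet must be checked before class. Raise its bar by at least three clicks and let go, so that the pawl alone holds it up; then press down the pawl's tail pad to lift the pawl out of the teeth and let the bar drop all the way down again. Leave the other stand, the one with the small round cap, alone.

Things in the scene. Friction and masses are not known exactly. Their poses are not given: they have to be found in the camera images.
- stand: The stand to check, fixed to the bench: steel base 110 x 135 x 12 mm, grey guide 30 x 28 mm up to 165 mm high, in it a vertical toothed steel rail with a long wooden bar on top. Origin: on the bench under the rail's axis; z up; its +y points from the rail to the pawl's tail pad, its x lies along the bar.
- stand_head (a point): Centre of the wooden bar (140 mm along the stand's x, 28 along its y, 30 high; moves with the rail); to be gripped here from above across the 28 mm. Fully down it is 205 mm above the bench; travel straight up, 70 mm at most. The pawl clicks in and holds it 14, 29, 44 or 59 mm up; let go between, it sinks to the one below: lift 48 to 56 mm for three clicks. Lifting takes 4 to 15 N.
- stand_pad (a point): Centre of the top of the pawl's tail pad (34 x 34 x 10 mm), 125 mm from the rail's axis along the stand's +y, 108 mm above the bench, free above and below. The pawl is a sprung L-lever pivoted 99 mm from here towards the rail: 14 mm down frees the teeth, 31 mm is the stop (20 to 28 is right; 3 to 8 N). Hold it about 1 s while the bar sinks by its own weight; the pad springs back up.
- spare_rail (a joint): Height in m, 0 = fully down, of the rail of the other stand, which is alike but has a small round wooden cap (50 mm diameter, 30 mm high) on top in place of the long bar. To be left alone.

How it is judged (in metres and radians):
On the way, in this order (a step that is already met when the one before it is completed fails the run):
1. the bar has been raised at least three clicks and the pawl alone holds it, the robot off the stand (z of stand_head in the frame of stand above 0.244 m and contact force between each of the fingers, the arm and stand below 0.2 N), for 0.3 s.
2. the pawl is lifted and the bar has come all the way down (z of stand_head in the frame of stand below 0.21 m), for 0.2 s.
At the end, for the whole second after the job is handed in: The bar, after having been held three or more clicks up by the pawl alone, is fully down again (within 5 mm), and the other stand's rail is still down (within 8 mm) (z of stand_head in the frame of stand below 0.21 m and value of joint spare_rail below 0.008 m); the robot touches nothing.
It fails at once if the other stand's rail is raised (by more than 8 mm) (value of joint spare_rail above 0.008 m).
It also fails if it takes over 48 s, if anything falls off the work surface, if the arm or the gripper's body presses on something with over 40 N, if the wrist force passes 120 N, or if a joint passes its speed limit or range.

## Working session

There is one attempt and no reset: what is moved stays moved. The work goes in short steps, Python scripts to look and compute and a tool call to move; the robot and the scene stay as the last step left them, time stands still between calls to the robot, and variables do not carry over. Pictures are saved under pics/ and viewed, and the job is handed in when it is done.

Besides the shell and the picture viewer there is one more tool, called as a command line: name --argument value ..., lists and objects as JSON in quotes. drive_tool: Moves the arm, as the interface text tells. Its arguments: {"type":"object","properties":{"steps":{"type":"array"},"squeeze":{"type":"number"}},"required":["steps"]}

```bash
mkdir -p pics; ls; python3 - <<'E'
from cell import manip
import cv2,numpy as np
print(manip.finger_overhang); s=manip.read_state(); print(s)
for n in ("scene","side"):
    c=manip.camera(n); cv2.imwrite(f"pics/{n}0.png",c["frame"][:,:,::-1]); np.savez(f"{n}0.npz",**c)
    print(n,c["intrinsics"].tolist(),c["position"],c["attitude"])
E
```

```text
pics
17.0
{'clock': 0.0, 'joints': array([ 1.05837691e+00,  3.00483631e-01,  1.52156846e+00, -1.72472498e-05,
        1.32069501e+00, -6.66101294e-02]), 'qd': array([-0.00061213,  0.00058997,  0.00020685, -0.00117642,  0.00048934,
        0.00128518]), 'effort': array([-6.82672344e-04, -5.31815636e+01, -3.52731371e+01,  7.06981332e-02,
        2.45117967e-02, -6.34470712e-05]), 'eef_pos': array([237.0483577 , 496.03121743, 221.88478408]), 'eef_rot': array([-3.14043965e+00, -6.01726103e-05,  2.69578761e+00]), 'wrist_force': array([-0.62999675, -0.16184158, -0.8289219 ]), 'moment': array([ 0.06788755,  0.01989973, -0.01976474]), 'finger_gap': 93.91919254338772}
scene [[584.1568646318751, 0.0, 322.891303643906], [0.0, 584.1568646318751, 249.0798936134638], [0.0, 0.0, 1.0]] [1139.19889714  510.08928503 1063.79810885] [-2.43326088 -0.00802457  2.30740079]
side [[433.72953934861715, 0.0, 318.87249120981926], [0.0, 433.72953934861715, 242.57198626412583], [0.0, 0.0, 1.0]] [ 297.7112681  -587.36132626  793.62856362] [-2.40096893e+00 -5.60927171e-04 -3.55523733e-01]
```

View pics/scene0.png

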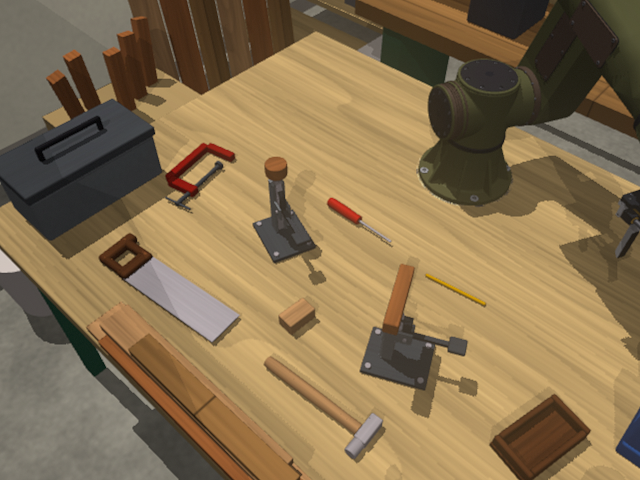

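View pics/side0.png

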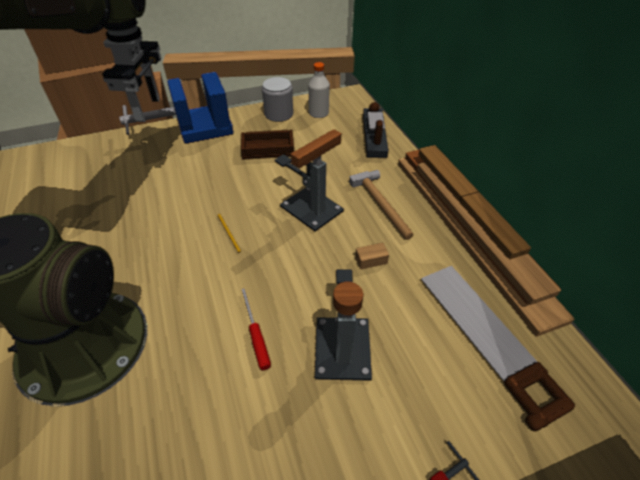

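The scene view shows the bar from about (405,266) to (395,350) with its pad at (457,346). The capped stand is at (275,165), well away. Next I'll measure the bar and pad from depth.

```bash
cat > h.py <<'E'
import numpy as np,cv2
from scipy.spatial.transform import Rotation as R
def cloud(c):
    K=c["intrinsics"];z=c["range_z"].astype(float)
    v,u=np.mgrid[0:480,0:640]
    p=np.stack([(u-K[0,2])/K[0,0]*z,(v-K[1,2])/K[1,1]*z,z],-1)
    return p@R.from_euler('xyz',c["attitude"]).as_matrix().T+c["position"]
def rect(xy):
    return cv2.minAreaRect(xy.astype(np.float32))
E
python3 - <<'E'
from h import *
for n,bx,pd in (("scene",(360,440,250,370),(440,480,325,365)),("side",(270,350,125,180),(265,300,145,175))):
    c=np.load(n+"0.npz");P=cloud(c)
    ok=c["range_z"]>0
    def box(b):
        m=np.zeros((480,640),bool);m[b[2]:b[3],b[0]:b[1]]=1;return m&ok
    f=c["frame"].astype(int)
    m=box(bx)&(P[...,2]>185)
    q=P[m];print(n,"bar",m.sum(),np.percentile(q[:,2],[2,25,50,75,98]))
    t=q[abs(q[:,2]-220)<5];print(" top",len(t),rect(t[:,:2]),cv2.boxPoints(rect(t[:,:2])).tolist(),np.median(t[:,2]))
    m=box(pd)&(P[...,2]>98)&(P[...,2]<118)
    q=P[m];print(" pad",len(q),rect(q[:,:2]),np.median(q[:,2]),q.mean(0), cv2.boxPoints(rect(q[:,:2])).tolist())
    # cap
    m=ok&(P[...,2]>195)&(P[...,2]<240)&(abs(P[...,0]-500)<400)&(f[...,0]-f[...,2]>40)
    k,l,s,ce=cv2.connectedComponentsWithStats(m.astype(np.uint8))
    for i in range(1,k):
        if s[i,4]>60: print("  comp",s[i],P[l==i].mean(0))
E
```

```text
scene bar 1149 [196.5679913  217.7639224  219.27872871 220.39791358 222.53703463]
 top 997 ((585.5194702148438, 200.14208984375), (142.29103088378906, 28.1101016998291), 24.61855697631836) [[514.9860229492188, 183.28208923339844], [526.6959838867188, 157.72715759277344], [656.0529174804688, 217.00209045410156], [644.3429565429688, 242.55702209472656]] 219.57471648821058
 pad 359 ((536.0042114257812, 306.1388854980469), (36.65000915527344, 49.74189376831055), 23.961259841918945) 107.09143496844558 [536.48231592 310.82581233 106.80725564] [[509.1578674316406, 321.42431640625], [529.3590087890625, 275.96917724609375], [562.8505859375, 290.85345458984375], [542.6494140625, 336.30859375]]
  comp [264 157  23  24 448] [ 494.18234565 -205.66789215  214.59838985]
  comp [ 382  264   32   71 1126] [594.06897843 204.65477912 217.95090588]
side bar 916 [191.91491116 203.46411477 215.81478357 218.48289948 220.43809985]
 top 480 ((582.3589477539062, 196.0128173828125), (140.85809326171875, 30.751752853393555), 24.811254501342773) [[511.9786376953125, 180.41525268554688], [524.883056640625, 152.50204467773438], [652.7392578125, 211.61038208007812], [639.8348388671875, 239.52359008789062]] 218.42931789186838
 pad 196 ((540.9324340820312, 287.0201110839844), (33.925052642822266, 85.72879791259766), 27.853858947753906) 105.28914576663703 [534.45570778 294.64628103 104.88407623] [[505.9081115722656, 316.9931335449219], [545.962158203125, 241.19668579101562], [575.956787109375, 257.0470886230469], [535.9027099609375, 332.8435363769531]]
  comp [291 129  50  36 700] [581.26485926 190.09972371 214.92033523]
  comp [333 282  30  25 609] [ 485.84798424 -216.73943351  218.79653965]
```

drive_tool --steps '[{"delta_pos": [0,0,30],"yaw": 0.1,"hand": 94},{"delta_pos": [0,0,40],"yaw": 0.1,"hand": 94},{"delta_pos": [20,-17,20],"yaw": 0.1,"hand": 94},{"delta_pos": [30,-26,0],"yaw": 0.1,"hand": 94},{"delta_pos": [30,-26,0],"yaw": 0.1,"hand": 94}]'

```text
clock: 0.52
eef_pos: [317.6, 426.8, 313.5]
eef_rot: [3.14, 0.001, -3.08]
wrist_force: [1.8, 0.5, -0.3]
finger_gap: 94.1
```

drive_tool --steps '[{"delta_pos": [30,-26,0],"yaw": 0.1,"hand": 94},{"delta_pos": [30,-26,0],"yaw": 0.1,"hand": 94},{"delta_pos": [30,-26,0],"yaw": 0.1,"hand": 94},{"delta_pos": [30,-26,0],"yaw": 0.076,"hand": 94},{"delta_pos": [30,-26,0],"yaw": 0,"hand": 94}]'

```text
clock: 0.93
eef_pos: [468.3, 295.6, 312.3]
eef_rot: [-3.142, -0.0, -2.706]
wrist_force: [0.4, 1.0, 0.0]
finger_gap: 94.0
```

drive_tool --steps '[{"delta_pos": [30,-26,0],"yaw": 0,"hand": 94},{"delta_pos": [30,-26,0],"yaw": 0,"hand": 94},{"delta_pos": [30,-26,0],"yaw": 0,"hand": 94},{"delta_pos": [27,-21,0],"yaw": 0,"hand": 94},{"delta_pos": [0,0,0],"yaw": 0,"hand": 94}]'

```text
clock: 1.35
eef_pos: [587.3, 194.1, 310.8]
eef_rot: [-3.141, -0.002, -2.716]
wrist_force: [0.1, -0.1, -0.5]
finger_gap: 93.9
```

```bash
python3 - <<'E'
from cell import manip
from h import *
s=manip.read_state();print(s["clock"],s["eef_pos"],s["eef_rot"],s["joints"])
for n in ("wrist","scene"):
    c=manip.camera(n);cv2.imwrite(f"pics/{n}1.png",c["frame"][:,:,::-1]);np.savez(n+"1.npz",**c)
c=np.load("wrist1.npz");P=cloud(c);z=P[...,2]
m=(c["range_z"]>0)&(abs(z-220)<7)
k,l,st,ce=cv2.connectedComponentsWithStats(m.astype(np.uint8))
for i in range(1,k):
    if st[i,4]>300:q=P[l==i];print(st[i],rect(q[:,:2]),q[:,2].mean())
m=(c["range_z"]>0)&(abs(z-107)<8)
k,l,st,ce=cv2.connectedComponentsWithStats(m.astype(np.uint8))
for i in range(1,k):
    if st[i,4]>300:q=P[l==i];print("p",st[i],rect(q[:,:2]),q[:,2].mean())
E
```

```text
1.35 [587.32736881 194.05698133 310.81764258] [-3.14109050e+00 -2.01766539e-03 -2.71590829e+00] [ 2.60249691e-01  4.14563315e-01  1.16543231e+00 -8.27594067e-04
  1.56350445e+00 -1.73622468e+00]
[ 305  143   41  184 6949] ((584.0172729492188, 198.0792999267578), (139.4268798828125, 28.092029571533203), 24.726903915405273) 220.59739848597553
p [  14    0   68   60 1956] ((529.72314453125, -107.44727325439453), (58.634159088134766, 34.476932525634766), 67.72173309326172) 107.6841217343145
p [ 345  194  117   33 1853] ((549.7353515625, 272.5299072265625), (34.187625885009766, 119.57257843017578), 24.598064422607422) 107.2683112445859
```

View pics/wrist1.png

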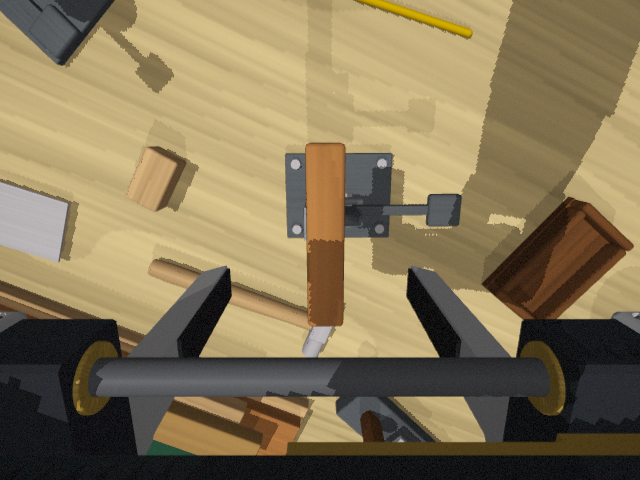

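The wrist view shows the bar at columns 306–344, rows 143–325, and the pad at about (444,210). Depth puts the bar centre at (584.0, 198.1) with the bar at 24.7°, and the pad at (531.8, 311.4). I'll centre over the bar and descend.

drive_tool --steps '[{"delta_pos": [-3,4,-15],"yaw": 0.007,"hand": 94},{"delta_pos": [0,0,-25],"yaw": 0,"hand": 94},{"delta_pos": [0,0,-25],"yaw": 0,"hand": 80},{"delta_pos": [0,0,-20],"yaw": 0,"hand": 60},{"delta_pos": [0,0,0],"yaw": 0,"hand": 60}]'

```text
clock: 1.87
eef_pos: [579.0, 202.9, 223.5]
eef_rot: [3.14, -0.006, -2.703]
wrist_force: [-0.1, 0.0, -0.7]
finger_gap: 77.4
```

```bash
python3 - <<'E'
from cell import manip
s=manip.read_state();print(s["eef_pos"],s["eef_rot"],s["wrist_force"],s["finger_gap"])
E
```

```text
[579.00429136 202.94894168 223.47787056] [ 3.14045684 -0.006134   -2.7029277 ] [-0.09840769  0.03630277 -0.6534866 ] 77.38903584336545
```

drive_tool --steps '[{"delta_pos": [3,-4,0],"yaw": -0.006,"hand": 60},{"delta_pos": [0,0,0],"yaw": 0,"hand": 60},{"delta_pos": [0,0,0],"yaw": 0,"hand": 60},{"delta_pos": [0,0,0],"yaw": 0,"hand": 60}]'

```text
clock: 2.2
eef_pos: [584.4, 198.4, 228.8]
eef_rot: [-3.141, 0.002, -2.71]
wrist_force: [0.6, -0.2, 0.1]
finger_gap: 60.0
```

```bash
python3 - <<'E'
from cell import manip
s=manip.read_state();print(s["eef_pos"],s["eef_rot"],s["wrist_force"],s["finger_gap"],s["qd"])
E
```

```text
[584.43585832 198.38676791 228.83979569] [-3.14126028e+00  1.94585866e-03 -2.71035588e+00] [ 0.62156412 -0.15957572  0.08075506] 59.97567230208971 [ 0.00053892  0.00453332  0.00779884 -0.00241604 -0.00415283 -0.00104804]
```

drive_tool --steps '[{"delta_pos": [0,0,-12],"yaw": 0,"hand": 60},{"delta_pos": [0,0,-10],"yaw": 0,"hand": 60},{"delta_pos": [0,0,0],"yaw": 0,"hand": 60},{"delta_pos": [0,0,0],"yaw": 0,"hand": 60},{"delta_pos": [0,0,0],"yaw": 0,"hand": 60}]'

```text
clock: 2.62
eef_pos: [584.2, 198.3, 205.4]
eef_rot: [3.142, -0.0, -2.71]
wrist_force: [0.6, 0.9, -1.2]
finger_gap: 59.5
```

drive_tool --steps '[{"delta_pos": [0,0,0],"yaw": 0,"hand": 20},{"delta_pos": [0,0,0],"yaw": 0,"hand": 20},{"delta_pos": [0,0,0],"yaw": 0,"hand": 20},{"delta_pos": [0,0,0],"yaw": 0,"hand": 20},{"delta_pos": [0,0,0],"yaw": 0,"hand": 20}]' --squeeze 40

```text
clock: 3.03
eef_pos: [584.2, 198.2, 205.6]
eef_rot: [-3.142, 0.0, -2.71]
wrist_force: [0.2, 0.1, 0.4]
finger_gap: 30.1
```

drive_tool --steps '[{"delta_pos": [0,0,0],"yaw": 0,"hand": 20},{"delta_pos": [0,0,0],"yaw": 0,"hand": 20},{"delta_pos": [0,0,0],"yaw": 0,"hand": 20}]'

```text
clock: 3.28
eef_pos: [584.3, 197.9, 205.5]
eef_rot: [-3.141, 0.0, -2.711]
wrist_force: [2.0, -3.5, 0.3]
finger_gap: 27.9
```

Gripped with a 27.9 mm gap and low side force. Lifting 52 mm.

drive_tool --steps '[{"delta_pos": [0,0,8],"yaw": 0,"hand": 20},{"delta_pos": [0,0,8],"yaw": 0,"hand": 20},{"delta_pos": [0,0,8],"yaw": 0,"hand": 20},{"delta_pos": [0,0,8],"yaw": 0,"hand": 20},{"delta_pos": [0,0,8],"yaw": 0,"hand": 20}]'

```text
clock: 3.7
eef_pos: [584.2, 197.9, 244.1]
eef_rot: [-3.141, -0.002, -2.711]
wrist_force: [7.5, -1.8, -14.2]
finger_gap: 27.9
```

drive_tool --steps '[{"delta_pos": [0,0,7],"yaw": 0,"hand": 20},{"delta_pos": [0,0,5],"yaw": 0,"hand": 20},{"delta_pos": [0,0,0],"yaw": 0,"hand": 20},{"delta_pos": [0,0,0],"yaw": 0,"hand": 20},{"delta_pos": [0,0,0],"yaw": 0,"hand": 20}]'

```text
clock: 4.12
eef_pos: [584.3, 197.9, 256.9]
eef_rot: [-3.141, -0.001, -2.711]
wrist_force: [3.3, -3.2, -4.4]
finger_gap: 27.7
```

```bash
python3 - <<'E'
from cell import manip
from h import *
s=manip.read_state();print(s["clock"],s["eef_pos"],s["wrist_force"],s["finger_gap"])
c=manip.camera("side");cv2.imwrite("pics/side2.png",c["frame"][:,:,::-1])
P=cloud(c);f=c["frame"].astype(int)
m=(c["range_z"]>0)&(P[...,2]>195)&(P[...,2]<300)&(abs(P[...,0]-584)<90)&(abs(P[...,1]-198)<60)&(f[...,0]-f[...,2]>40)
print(m.sum(),np.percentile(P[m][:,2],[2,25,50,75,98]))
E
```

```text
4.1167 [584.29011872 197.91675382 256.92331053] [ 3.2555005  -3.21669921 -4.44603314] 27.67291488088685
545 [241.57493026 258.56010841 268.73336123 270.28515535 272.46033302]
```

View pics/side2.png

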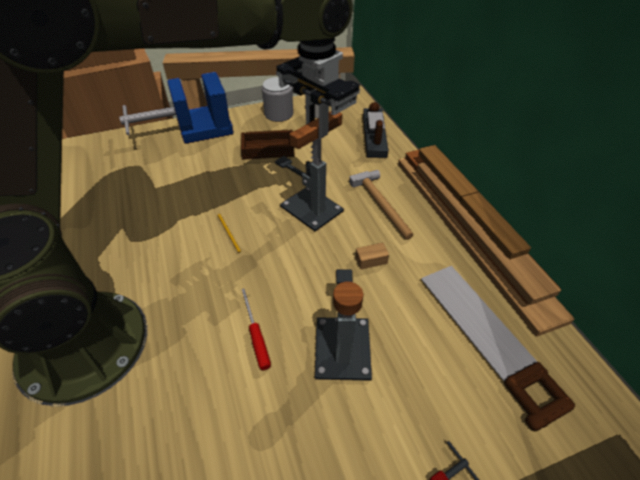

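The side view shows the bar at (315,130) about 51 mm up, with the other stand's cap at (348,296) unmoved. I'll ease down 5 mm, open and retreat upward.

drive_tool --steps '[{"delta_pos": [0,0,-5],"yaw": 0,"hand": 20},{"delta_pos": [0,0,0],"yaw": 0,"hand": 20},{"delta_pos": [0,0,0],"yaw": 0,"hand": 60},{"delta_pos": [0,0,0],"yaw": 0,"hand": 60},{"delta_pos": [0,0,0],"yaw": 0,"hand": 60}]'

```text
clock: 4.58
eef_pos: [584.0, 198.6, 252.6]
eef_rot: [3.141, 0.0, -2.71]
wrist_force: [0.8, -0.3, -0.6]
finger_gap: 44.2
```

drive_tool --steps '[{"delta_pos": [0,0,0],"yaw": 0,"hand": 60},{"delta_pos": [0,0,0],"yaw": 0,"hand": 60},{"delta_pos": [0,0,15],"yaw": 0,"hand": 60},{"delta_pos": [0,0,25],"yaw": 0,"hand": 60},{"delta_pos": [0,0,25],"yaw": 0,"hand": 60}]'

```text
clock: 5.0
eef_pos: [583.8, 198.3, 317.9]
eef_rot: [3.141, -0.001, -2.71]
wrist_force: [0.2, -0.8, -0.1]
finger_gap: 59.9
```

drive_tool --steps '[{"delta_pos": [0,0,5],"yaw": 0,"hand": 60},{"delta_pos": [0,0,0],"yaw": 0,"hand": 60},{"delta_pos": [0,0,0],"yaw": 0,"hand": 60},{"delta_pos": [0,0,0],"yaw": 0,"hand": 60},{"delta_pos": [0,0,0],"yaw": 0,"hand": 60}]'

```text
clock: 5.42
eef_pos: [583.9, 198.2, 321.0]
eef_rot: [3.141, -0.002, -2.71]
wrist_force: [0.7, 0.4, -0.1]
finger_gap: 60.2
```

```bash
cat > chk.py <<'E'
import sys
from cell import manip
from h import *
s=manip.read_state();print(s["clock"],s["eef_pos"],s["eef_rot"],s["wrist_force"],s["finger_gap"])
for n in ("wrist","scene"):
    c=manip.camera(n);cv2.imwrite(f"pics/{n}{sys.argv[1]}.png",c["frame"][:,:,::-1])
    P=cloud(c);f=c["frame"].astype(int)
    for t,x,y in (("bar",584,198),("spare",492,-206)):
        m=(c["range_z"]>0)&(P[...,2]>180)&(P[...,2]<290)&(abs(P[...,0]-x)<80)&(abs(P[...,1]-y)<50)&(f[...,0]-f[...,2]>40)
        if m.sum()>50: print(n,t,m.sum(),"top z",np.percentile(P[m][:,2],[50,75,95]))
    m=(c["range_z"]>0)&(P[...,2]>70)&(P[...,2]<125)&(np.hypot(P[...,0]-531.8,P[...,1]-311.4)<12)
    if m.sum()>10: print(n,"pad z",m.sum(),np.median(P[m][:,2]))
E
python3 chk.py 3
```

```text
5.4167 [583.90284552 198.1939808  321.03520852] [ 3.14122522e+00 -2.09777973e-03 -2.71036219e+00] [ 0.71672268  0.37273216 -0.08497251] 60.16633524481302
wrist bar 8927 top z [264.55950393 265.01937418 265.67536362]
wrist pad z 401 108.90168214497447
scene bar 1198 top z [263.34074659 264.45603312 265.93262773]
scene spare 464 top z [217.8921673  220.0320608  222.09380217]
scene pad z 106 108.28487947370996
```

View pics/scene3.png

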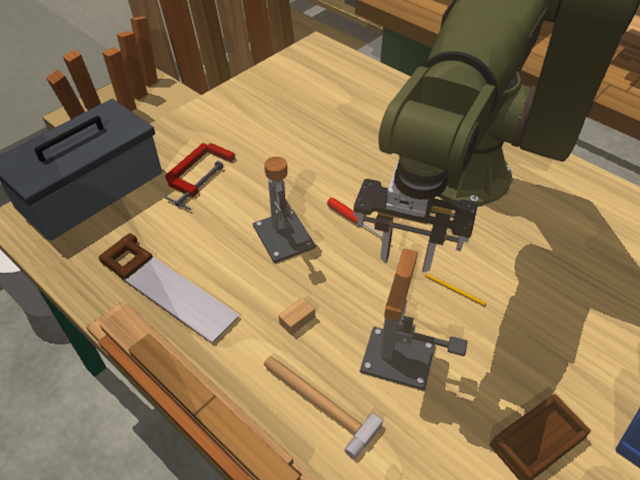

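The scene view shows the bar on the raised rail at (400,285), with the gripper clear above it. The bar top reads 264.5 mm, so the bar is about 44 mm up (three clicks), and the cap stand is unchanged. Moving over the pad.

drive_tool --steps '[{"delta_pos": [-13,29,0],"yaw": 0,"hand": 0},{"delta_pos": [-14,29,0],"yaw": 0,"hand": 0},{"delta_pos": [-13,29,0],"yaw": 0,"hand": 0},{"delta_pos": [-13,29,0],"yaw": 0,"hand": 0},{"delta_pos": [0,0,0],"yaw": 0,"hand": 0}]' --squeeze 10

```text
clock: 5.93
eef_pos: [528.8, 318.3, 322.0]
eef_rot: [3.141, -0.001, -2.706]
wrist_force: [-0.2, 0.5, 0.0]
finger_gap: 30.2
```

drive_tool --steps '[{"delta_pos": [0,0,-35],"yaw": 0,"hand": 0},{"delta_pos": [0,0,-35],"yaw": 0,"hand": 0},{"delta_pos": [0,0,-35],"yaw": 0,"hand": 0},{"delta_pos": [0,0,-35],"yaw": 0,"hand": 0},{"delta_pos": [0,0,0],"yaw": 0,"hand": 0}]'

```text
clock: 6.35
eef_pos: [528.9, 312.6, 175.3]
eef_rot: [-3.141, -0.011, -2.711]
wrist_force: [0.6, 0.3, -1.5]
finger_gap: 0.5
```

drive_tool --steps '[{"delta_pos": [0,0,-30],"yaw": 0,"hand": 0},{"delta_pos": [0,0,0],"yaw": 0,"hand": 0},{"delta_pos": [0,0,0],"yaw": 0,"hand": 0},{"delta_pos": [0,0,0],"yaw": 0,"hand": 0}]'

```text
clock: 6.68
eef_pos: [531.9, 314.4, 154.8]
eef_rot: [3.142, 0.002, -2.711]
wrist_force: [-0.1, 0.2, 0.7]
finger_gap: 0.3
```

```bash
python3 chk.py 4
```

```text
6.6833 [531.87852548 314.43416755 154.82991693] [ 3.14150140e+00  2.22764545e-03 -2.71050633e+00] [-0.12828234  0.2388865   0.67593679] 0.2841049862916177
wrist pad z 829 108.94044679544007
scene bar 1221 top z [263.3770527  264.60379633 266.15086637]
scene spare 461 top z [218.00464288 220.00829634 221.91252551]
scene pad z 99 108.05243994433681
```

View pics/scene4.png

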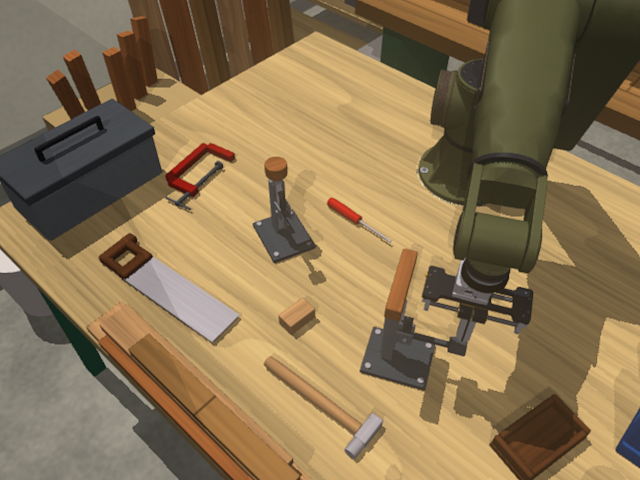

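View pics/wrist4.png

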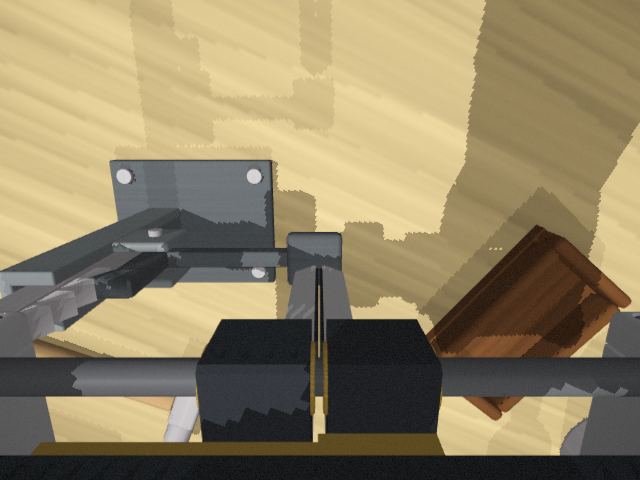

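The fingertips are over the pad at (315,250) in the wrist view, with the bar well left of the gripper body. The tip is at 138 mm. I'll press to about 84 mm, 24 mm down.

drive_tool --steps '[{"delta_pos": [0,0,-15],"yaw": 0,"hand": 0},{"delta_pos": [0,0,-10],"yaw": 0,"hand": 0},{"delta_pos": [0,0,-8],"yaw": 0,"hand": 0},{"delta_pos": [0,0,-8],"yaw": 0,"hand": 0},{"delta_pos": [0,0,-7],"yaw": 0,"hand": 0}]'

```text
clock: 7.2
eef_pos: [531.4, 314.2, 104.3]
eef_rot: [-3.141, 0.001, -2.71]
wrist_force: [0.9, -1.9, 3.3]
finger_gap: 0.2
```

drive_tool --steps '[{"delta_pos": [0,0,-6],"yaw": 0,"hand": 0},{"delta_pos": [0,0,0],"yaw": 0,"hand": 0},{"delta_pos": [0,0,0],"yaw": 0,"hand": 0},{"delta_pos": [0,0,0],"yaw": 0,"hand": 0},{"delta_pos": [0,0,0],"yaw": 0,"hand": 0}]'

```text
clock: 7.62
eef_pos: [531.2, 314.3, 98.8]
eef_rot: [3.141, 0.0, -2.71]
wrist_force: [-1.1, 0.4, 4.0]
finger_gap: 0.2
```

drive_tool --steps '[{"delta_pos": [0,0,0],"yaw": 0,"hand": 0},{"delta_pos": [0,0,0],"yaw": 0,"hand": 0},{"delta_pos": [0,0,0],"yaw": 0,"hand": 0},{"delta_pos": [0,0,0],"yaw": 0,"hand": 0},{"delta_pos": [0,0,0],"yaw": 0,"hand": 0}]'

```text
clock: 8.03
eef_pos: [531.1, 314.3, 98.5]
eef_rot: [3.142, 0.0, -2.71]
wrist_force: [-0.4, -0.4, 2.7]
finger_gap: 0.4
```

drive_tool --steps '[{"delta_pos": [0,0,0],"yaw": 0,"hand": 0},{"delta_pos": [0,0,0],"yaw": 0,"hand": 0},{"delta_pos": [0,0,0],"yaw": 0,"hand": 0},{"delta_pos": [0,0,0],"yaw": 0,"hand": 0},{"delta_pos": [0,0,0],"yaw": 0,"hand": 0}]'

```text
clock: 8.45
eef_pos: [531.1, 314.2, 98.4]
eef_rot: [3.142, 0.0, -2.71]
wrist_force: [-0.9, 0.4, 4.1]
finger_gap: 0.1
```

```bash
python3 chk.py 5
```

```text
8.45 [531.14281907 314.24944873  98.44594179] [ 3.14157553e+00  1.34480364e-05 -2.71038952e+00] [-0.86709721  0.43474059  4.06666536] 0.07756800799550392
wrist pad z 1460 103.19305201953304
scene bar 1148 top z [219.44377129 220.65829736 222.20925321]
scene spare 461 top z [218.03999357 219.90957981 222.01770027]
scene pad z 89 97.61258041058409
```

View pics/scene5.png

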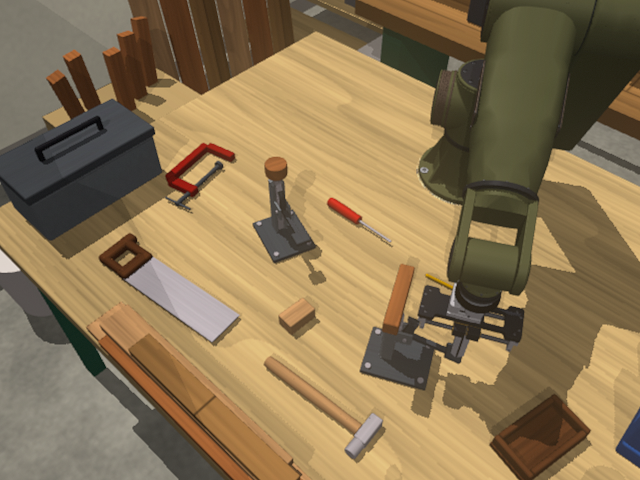

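The bar is down, with its top at 219.4 mm as at the start and the scene view matching the first picture. Now I'll lift off the pad straight up.

drive_tool --steps '[{"delta_pos": [0,0,8],"yaw": 0,"hand": 0},{"delta_pos": [0,0,10],"yaw": 0,"hand": 0},{"delta_pos": [0,0,15],"yaw": 0,"hand": 0},{"delta_pos": [0,0,30],"yaw": 0,"hand": 0},{"delta_pos": [0,0,30],"yaw": 0,"hand": 0}]'

```text
clock: 8.97
eef_pos: [530.7, 313.8, 192.5]
eef_rot: [-3.141, -0.002, -2.71]
wrist_force: [0.1, -0.7, 1.6]
finger_gap: 0.4
```

drive_tool --steps '[{"delta_pos": [0,0,30],"yaw": 0,"hand": 0},{"delta_pos": [0,0,20],"yaw": 0,"hand": 0},{"delta_pos": [0,0,0],"yaw": 0,"hand": 5},{"delta_pos": [0,0,0],"yaw": 0,"hand": 5},{"delta_pos": [0,0,0],"yaw": 0,"hand": 5}]'

```text
clock: 9.38
eef_pos: [530.8, 314.0, 240.7]
eef_rot: [-3.141, -0.001, -2.711]
wrist_force: [-0.1, 0.2, -0.6]
finger_gap: 5.1
```

```bash
python3 chk.py 6
```

```text
9.3833 [530.83113313 313.9552956  240.71274101] [-3.14138344e+00 -1.35994208e-03 -2.71050845e+00] [-0.05313988  0.19733104 -0.5859655 ] 5.142369078170311
wrist bar 16270 top z [220.12889558 220.82173647 221.55296169]
wrist pad z 576 97.76967561932227
scene bar 1127 top z [219.49469072 220.6055502  222.290557  ]
scene spare 461 top z [217.94139655 220.09635631 221.92870255]
scene pad z 104 96.968515234498
```

View pics/scene6.png

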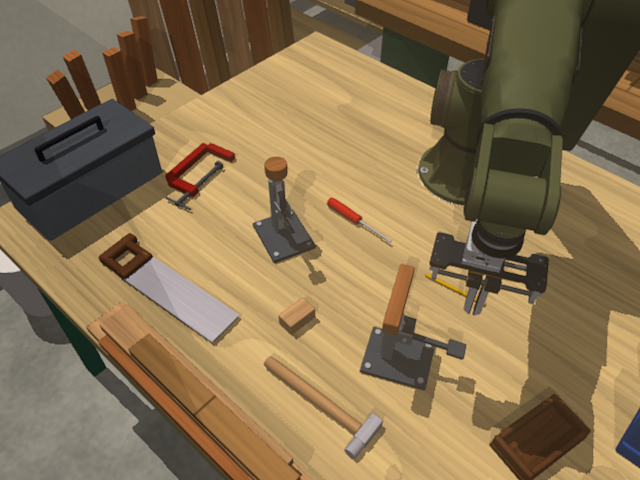

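The bar is down and the gripper is clear, but the pad reads 97 mm rather than 107 mm. I'll see whether it is still springing back.

drive_tool --steps '[{"delta_pos": [0,0,0],"yaw": 0,"hand": 5},{"delta_pos": [0,0,0],"yaw": 0,"hand": 5},{"delta_pos": [0,0,0],"yaw": 0,"hand": 5},{"delta_pos": [0,0,0],"yaw": 0,"hand": 5},{"delta_pos": [0,0,0],"yaw": 0,"hand": 5}]'

```text
clock: 9.9
eef_pos: [531.1, 314.2, 241.3]
eef_rot: [-3.142, -0.0, -2.71]
wrist_force: [-0.0, -0.2, 0.4]
finger_gap: 4.6
```

```bash
python3 chk.py 7
```

```text
9.9 [531.12687678 314.2232437  241.30961352] [-3.14156932e+00 -2.22201369e-04 -2.71038968e+00] [-0.0486411  -0.23157499  0.35698376] 4.633600490619285
wrist bar 16291 top z [220.1390972  220.82224105 221.54803979]
wrist pad z 575 97.71195994784932
scene bar 1133 top z [219.43829373 220.63553791 222.29802343]
scene spare 463 top z [218.1848186  219.92905796 222.18336658]
scene pad z 105 96.88247731210834
```

View pics/wrist7.png

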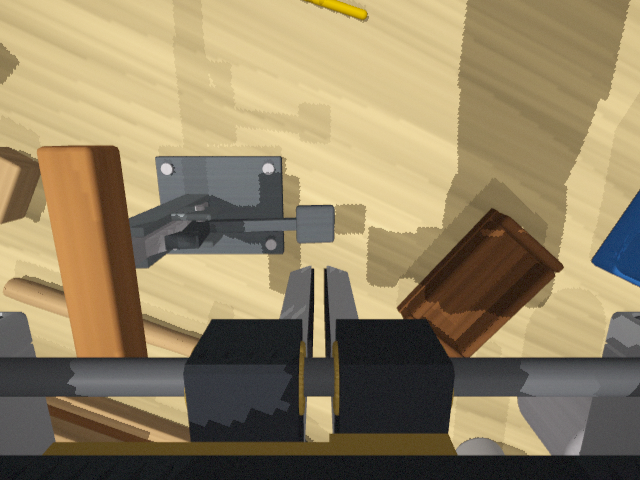

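```bash
python3 - <<'E'
from cell import manip
from h import *
a=np.load("scene0.npz");b=manip.camera("scene");d=manip.camera("side");np.savez("side7.npz",**d)
cv2.imwrite("pics/side7.png",d["frame"][:,:,::-1])
e=np.load("side0.npz")
for A,B,n in ((a,b,"scene"),(e,d,"side")):
    P=cloud(A);Q=cloud(B)
    m=(A["range_z"]>0)&(B["range_z"]>0)&(abs(P[...,2]-220)<6)&(abs(P[...,0]-584)<75)&(abs(P[...,1]-198)<45)&(abs(Q[...,2]-220)<20)
    print(n,m.sum(),np.median(Q[m][:,2]-P[m][:,2]),np.mean(Q[m][:,2]-P[m][:,2]))
    for p,k in ((P,"before"),(Q,"now")):
        m=(np.hypot(p[...,0]-531.8,p[...,1]-311.4)<13)&(p[...,2]>50)&(p[...,2]<150)
        print(k,"pad",m.sum(),np.median(p[m][:,2]))
for n,x in (("a",a["frame"]),("b",b["frame"])):
    cv2.imwrite(f"pics/crop_{n}.png",cv2.resize(x[250:410,340:500,::-1],None,fx=3,fy=3,interpolation=cv2.INTER_CUBIC))
i=np.hstack([cv2.imread("pics/crop_a.png")[:,:400],cv2.imread("pics/crop_b.png")[:,:400]]);cv2.imwrite("pics/cmp.png",i)
E
```

```text
scene 1004 0.16590354812086616 0.14278362517706203
before pad 126 108.29042775976365
now pad 120 96.85250390339917
side 502 0.0669053349822093 0.06339226195539217
before pad 48 107.46259712133696
now pad 42 95.42279368335255
```

View pics/cmp.png

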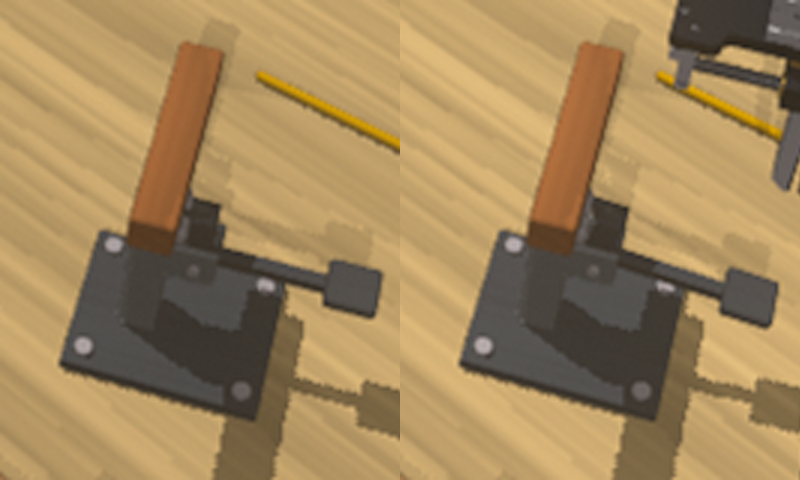

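The bar is back within 0.2 mm of its starting height in both views. The pad came off the finger and settled at about 97 mm, roughly 11 mm below its first position. It's steady, and the pawl tip probably rests on a tooth. The bar isn't affected and the robot is clear, so I'm handing in.

```bash
python3 -c "
from cell import manip
s=manip.read_state();print(s['clock'],s['wrist_force']);print(manip.sign_off())"
```

```text
10.1 [0.47285613 0.86827015 0.40939725]
the job is handed in; nothing more can be done
None
```

The ratchet check is done and handed in at 10.1 s of the 48 s allowed; no verdict was reported.

- **Raise and hold:** I gripped the bar at its centre, lifted it 51 mm and let go. With the robot off the stand, the pawl alone held it about 44 mm up (three clicks). That was from the bar's top, at 264.5 mm.
- **Release:** I pressed the tail pad down to a fingertip height of about 81 mm, roughly 26 mm of travel, for about 1.2 s at around 4 N. The bar dropped all the way.
- **Last checks:** The bar is within 0.2 mm of its starting height in both the scene and side views. The other stand's cap is unchanged at about 218 mm, and the gripper is clear of everything.
- **One disagreement:** After release the pad did not return fully. It settled at about 97 mm, against about 108 mm before. The pawl is probably resting on a tooth with the bar fully down. I did not press it again, so check this before class.

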